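Clamp the medal slab in the tilted coin vise

TASK

Take the white slab that holds the bronze medal out of its wooden stand and slide it into the tilted cork-lined slot of the vise until it sits fully home on the slot's floor. Then turn the vise's brass knob clockwise (seen from above) until it clicks past its detent to its stop, and let go, leaving the slab home. Do not disturb the loupe, the snuff box or the pile of coin capsules.

Things in the scene. Friction and masses are not known exactly. Their poses are not given: they have to be found in the camera images.
- medal_slab: Flat rigid slab (bronze medal, green felt, white plastic frame): 10 mm thick (own x), 120 mm long (own y), 100 mm tall (own z). Origin: centre of its lower 120 x 10 mm edge face. It starts upright in the stand, about 0.22 kg; both faces and both long edges are alike.
- slab_mid (a point): The middle of the slab, 50 mm above its origin along its own z; same axes as the slab.
- stand: Fixed light wooden stand, base 75 x 160 x 10 mm (x, y, z), with two rails 30 mm high above the table forming a loose slot 13 mm wide along its y, open at both ends, floor 10 mm above the table. Origin: centre of its underside. The slab stands up to 10 mm off its middle along y.
- vise: Fixed dark green-grey cast-iron vise, base 150 x 270 mm and 14 mm thick, spanning x -75 to 75 and y -143 to 127 mm from its origin on the table; z up. The tilted slot's block is on its +y part, a 50 mm square post carrying the brass knob on its -y part (post axis at x 30, y -100 mm, top 85 mm above the table), with a click-plunger housing 94 mm high on the post's -x side.
- coin_block: Tilted cork-lined slot block. Origin: centre of the slot floor, 48 mm above the table. z points out of the slot, 30 degrees from vertical, leaning to the vise's -x; y runs along the slot, x across. Slot 124 mm long, 12.5 mm wide, straight up to z = 38 mm, then lips flaring out 5 mm to the mouth at z = 46 mm. Outside: 150 mm (y) by 45 mm (x). Slab home: slab_mid at z = 50 mm, 54 mm stand out.
- jaw: Moving iron jaw of the vise, cork-lined: the slot's wall on the block's +x side. Its origin and axes coincide with the block's while open; turning the knob draws it 1.6 mm toward the slab.
- clamp_knob (a joint): Turn of the brass knob about its vertical axis, rad: grows clockwise seen from above. It starts open between 0 and 0.25, turns lightly to about 0.45, then stiffly (about 0.15 N m) up to the detent's crest at 0.75, clicks past it, and meets its stop at 1.1 (clamped). Left before the crest it springs back to about 0.45.
- knob_grip (a point): Point on the brass knob's axis at the height to grip it, 119 mm above the table. The knob is an upright bar 70 mm long (own x), 14 mm thick (own y), from 95 to 131 mm above the table, over a collar of radius 20 mm; red dot on its +x end. The axes turn with the knob; z up.
- loupe: Bystander: brown tortoiseshell loupe lying flat, ring of radius 32 mm with a handle, 135 mm long along its y, 16 mm high. Origin near its middle on the table.
- snuff_box: Bystander: tarnished silver snuff box 57 x 87 x 27 mm (x, y, z). Origin: centre of its underside.
- capsule_pile: Bystander: two stacked clear coin capsules, radius 30 mm, 20 mm high. Origin: centre of the underside.
There are look-alikes about, which are no part of the job. Of the things that look like the medal_slab, the smallest one is meant.

How it is judged:
By the outcome, as a careful person would: the job done as asked, in the order asked, and still so for the second after the job is handed in, with the robot touching nothing.
It also fails if it takes over 58 s, if anything falls off the work surface, if the arm or the gripper's body presses on something with over 40 N, if the wrist force passes 120 N, or if a joint passes its speed limit or range.

ROBOT

A 6-joint arm with a two-finger parallel gripper is mounted at the origin on the work surface. World frame = base frame: x ahead of the robot, y to its left, z up, the work surface at z = 0. Lengths are in m, angles in degrees, forces in N, time in s.
With the tool pointing down it reaches from about 0.325 to 0.85 m from the base axis. Payload 15.5 kg.
Tool frame: the origin (TCP) lies at the very end of the fingers, on their centre line; the grasp point (between the pads) lies 19 mm behind it; z points along the fingers, y is the line along which they close (so a half turn about z gives the same grasp; the last joint's range is limited). The gripper opens to 91 mm and grips with 3 to 60 N. Pads are 32 mm wide; open, the fingers measure 118 mm over their backs; the gripper's body (76 mm by 178 mm) begins 60 mm behind the grasp point.
Start: joints at [70.732, 28.281, 77.091, -0, 74.628, -5.472], TCP at [0.149, 0.607, 0.214] pointing down, gripper open.
Joint ranges: [-166.48, 166.48], [-47.26, 123.95], [12.59, 153.08], [-70.14, 250.14], [6.76, 159.57], [-176.63, 176.63]. Speed limits (degrees/s): [108.29, 108.29, 147.25, 172.46, 172.46, 172.46].

INTERFACE

Orientations are given as a 3x3 rotation matrix whose columns are the frame's x, y, z axes.
In Python, from workcell import move_to, move_l, movej, gripper_open, grab, wait, inverse_kinematics, get_image, IKError, close_job, get_time, get_joints, get_joint_velocities, get_tau, get_ee_pos, get_ee_rot, get_contact_force, get_torque, get_gripper_width, get_finger_force gives the robot as it stands. The module is installed in compiled form; this text tells all that it offers. Calls block until the motion is done:
- move_to(position, orientation): joint-space move of the TCP to a pose.
- move_l(position, ori=None, vel=0.15, threshold=None): straight line of the TCP; ori=None keeps the orientation; vel is the mean speed in m/s. With threshold (N) it stops when the force on the tool has changed by that much, and returns True; else False.
- movej(angles): joint-space move.
- gripper_open() and grab(): open the fingers fully, or close them until they stop; the grip force is fixed at half the most.
- wait(seconds).
- inverse_kinematics(position, orientation): joint angles nearest the present ones, or None.
- get_image(name): name is "scene" or "top" or "wrist"; returns a dict with "pixels" (480x640x3 uint8, blue, green, red), "fx", "fy", "cx", "cy" (pixels), "k1" (the pictures are not rectified: a ray, as slopes to the right and down, at radius r is drawn at 1 + k1 r^2 times it, then the intrinsics apply), "origin" and "orientation" of the camera in the world; the wrist camera has in their place "tool_from_camera" (4x4, takes a point from camera to tool coordinates, whose origin is the TCP and whose axes are the flange's). Camera axes: x right, y down, z forward; pixel columns grow to the right and rows downward; lengths in m; the calibration is good to about 2 mm. A picture is of the moment at which its call begins: read the wrist's pose just before it. There is no depth.
A pose or a line that the arm cannot do raises IKError and nothing moves.
- close_job(): hands the job in; it is judged then, once.
Readings, each from a call of its own:
- get_time(): time.
- get_joints(): joint angles.
- get_joint_velocities(): joint speeds.
- get_tau(): joint torques, N m.
- get_ee_pos(): TCP position.
- get_ee_rot(): TCP orientation.
- get_contact_force(): force on the tool from outside, world axes, zero at the start.
- get_torque(): the same for the moment, N m.
- get_gripper_width(): opening from 0.0 (shut) to 1.0 (fully open).
- get_finger_force(): force on a finger pad.
Only numpy, scipy, OpenCV 4.12 (cv2) and the standard library are available. Lean on these libraries where they do the work, as an engineer would, in place of code of your own. Each camera call takes 0.05 s, during which the arm holds its last target. There are 200 camera calls.

## Working session

There is one attempt and no reset: what is moved stays moved. The work goes in short steps, each a Python script; the robot and the scene stay as the last script left them, time stands still between calls to the robot, and variables do not carry over. Pictures are saved under pics/ and viewed, at most 10 in all, crops included, and the job is handed in when it is done.

```bash
mkdir -p pics; python3 - <<'E'
from workcell import *
import cv2,numpy as np,pickle
print(get_time(),get_ee_pos(),get_ee_rot())
d={}
for n in("scene","top","wrist"):
    if n=="wrist": p,R=get_ee_pos(),get_ee_rot()
    i=get_image(n); d[n]=i; cv2.imwrite(f"pics/{n}0.png",i["pixels"])
    print(n,{k:np.round(v,4).tolist() for k,v in i.items() if k!="pixels"})
d["wp"]=(p,R)
pickle.dump(d,open("im0.pkl","wb"))
E
```

```text
0.0 [0.1488972  0.60661231 0.21333568] [[-9.71149921e-01  2.38469386e-01 -4.27250665e-04]
 [ 2.38469728e-01  9.71149248e-01 -1.15159296e-03]
 [ 1.40304495e-04 -1.22025577e-03 -9.99999246e-01]]
scene {'fx': 468.2232, 'fy': 468.2232, 'cx': 321.7527, 'cy': 240.5273, 'k1': -0.1194, 'origin': [1.1356, -0.532, 0.7586], 'orientation': [[0.6462, 0.4892, -0.5858], [0.7631, -0.4239, 0.4878], [-0.0097, -0.7623, -0.6472]]}
top {'fx': 556.9844, 'fy': 556.9844, 'cx': 317.0938, 'cy': 237.8539, 'k1': -0.0054, 'origin': [0.3645, -0.0651, 1.1626], 'orientation': [[-0.0266, -0.9871, 0.1576], [-0.9994, 0.0294, 0.0155], [-0.0199, -0.1571, -0.9874]]}
wrist {'fx': 429.3061, 'fy': 429.3061, 'cx': 319.3178, 'cy': 237.2676, 'k1': 0.0086, 'tool_from_camera': [[0.0002, -0.9575, -0.2885, 0.082], [1.0, 0.0004, -0.0007, -0.0002], [0.0008, -0.2885, 0.9575, -0.1711], [0.0, 0.0, 0.0, 1.0]]}
```

View pics/scene0.png

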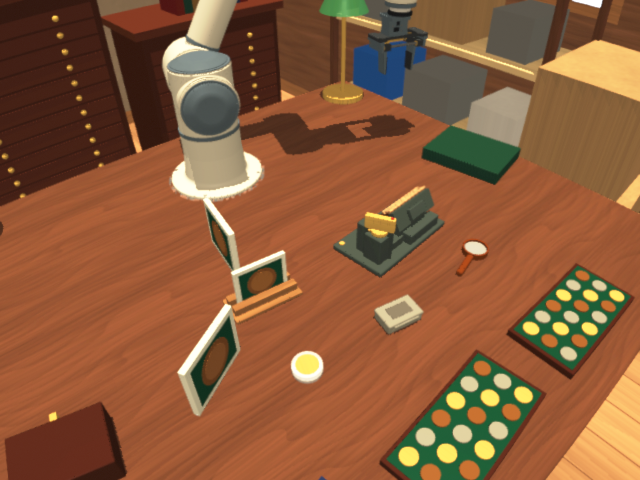

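View pics/top0.png

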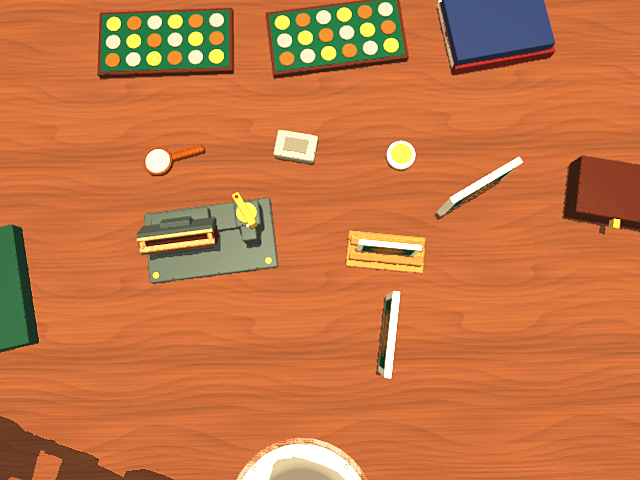

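The scene shows the smallest slab in the stand, at top (388,247), between two larger look-alikes. The vise is at top (210,240), with its base corners near (150,282), (277,265), (270,198) and (146,213). The knob is at (246,211) and the slot mouth at (177,238).

```bash
cat > h.py <<'E'
from workcell import *
import cv2,numpy as np,pickle
def campose(i,pR=None):
    if "origin" in i: return np.array(i["origin"]),np.array(i["orientation"])
    T=np.array(i["tool_from_camera"]);p,R=map(np.array,pR)
    return p+R@T[:3,3],R@T[:3,:3]
def ray(i,uv,pR=None):
    o,C=campose(i,pR);x=(uv[0]-i["cx"])/i["fx"];y=(uv[1]-i["cy"])/i["fy"]
    rd=np.hypot(x,y);r=rd
    for _ in range(20): r=rd/(1+i["k1"]*r*r)
    s=r/rd if rd else 1
    return o,C@np.array([x*s,y*s,1.])
def onz(i,uv,z,pR=None):
    o,d=ray(i,uv,pR);return o+d*(z-o[2])/d[2]
def tri(rays):
    A=0;b=0
    for o,d in rays:
        d=d/np.linalg.norm(d);P=np.eye(3)-np.outer(d,d);A=A+P;b=b+P@o
    x=np.linalg.solve(A,b)
    return x,max(np.linalg.norm(np.cross(x-o,d/np.linalg.norm(d))) for o,d in rays)
def down(yaw): # tool z down, tool y at heading yaw(rad)
    y=np.array([np.cos(yaw),np.sin(yaw),0]);z=np.array([0,0,-1.]);return np.column_stack([np.cross(y,z),y,z])
def shot(name):
    p,R=np.array(get_ee_pos()),np.array(get_ee_rot());i=get_image("wrist")
    cv2.imwrite(f"pics/{name}.png",i["pixels"]);pickle.dump((i,(p,R)),open(name+".pkl","wb"));return i,(p,R)
def load(name): return pickle.load(open(name+".pkl","rb"))
E
python3 - <<'E'
from h import *
d=pickle.load(open("im0.pkl","rb"));t=d["top"]
for n,uv,z in [("b",(150,282),.014),("b",(277,265),.014),("b",(270,198),.014),("b",(146,213),.014),("knob",(246,211),.13),("slotL",(139,243),.09),("slotR",(215,238),.09),
  ("stand",(347,268),.01),("stand",(424,271),.01),("stand",(425,237),.03),("stand",(350,232),.03),("slabL",(356,241),.11),("slabR",(422,247),.11)]:
    print(n,np.round(onz(t,uv,z),3))
for c in [(.42,-.19,.24),(.42,.16,.26),(.45,.08,.26)]:
  for yaw in (0,np.pi):
    q=inverse_kinematics(np.array(c),down(yaw));print(c,yaw,None if q is None else np.round(q,1))
E
```

```text
b [0.465 0.302 0.014]
b [0.493 0.038 0.014]
b [0.636 0.05  0.014]
b [0.612 0.314 0.014]
knob [0.585 0.085 0.13 ]
slotL [0.536 0.301 0.09 ]
slotR [0.541 0.152 0.09 ]
stand [ 0.483 -0.107  0.01 ]
stand [ 0.472 -0.266  0.01 ]
stand [ 0.54  -0.269  0.03 ]
stand [ 0.555 -0.115  0.03 ]
slabL [ 0.524 -0.123  0.11 ]
slabR [ 0.509 -0.248  0.11 ]
(0.42, -0.19, 0.24) 0 [-31.8  13.4  97.   -0.   69.6 -31.8]
(0.42, -0.19, 0.24) 3.141592653589793 [-31.8  13.4  97.   -0.   69.6 148.2]
(0.42, 0.16, 0.26) 0 [13.2 11.1 96.6 -0.  72.2 13.2]
(0.42, 0.16, 0.26) 3.141592653589793 [  13.2   11.1   96.6   -0.    72.2 -166.8]
(0.45, 0.08, 0.26) 0 [ 2.6 11.8 95.7 -0.  72.5  2.6]
(0.45, 0.08, 0.26) 3.141592653589793 None
```

```bash
python3 - <<'E'
from h import *
move_to(np.array([.54,.23,.27]),down(.1));v1=shot("v1")
move_l(np.array([.54,.12,.27]),vel=.2);v2=shot("v2");print(get_time())
move_to(np.array([.515,-.15,.25]),down(-.1));s1=shot("s1")
move_l(np.array([.515,-.23,.25]),vel=.2);s2=shot("s2");print(get_time())
a=np.vstack([np.hstack([cv2.resize(load(n)[0]["pixels"],(400,300)) for n in r]) for r in(("v1","v2"),("s1","s2"))])
cv2.imwrite("pics/m1.png",a)
E
```

```text
2.9167
4.625
```

View pics/m1.png

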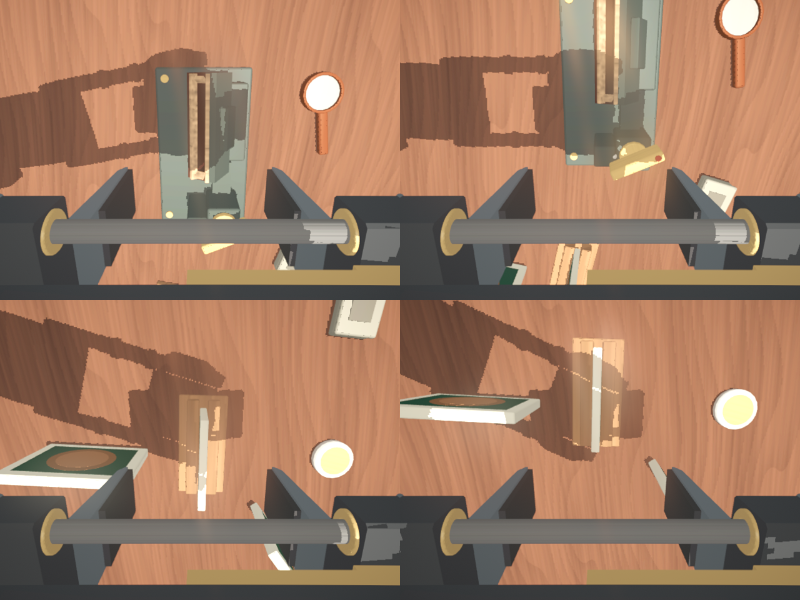

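The mosaic shows the vise slot at about (200,125)×1.6 in v1 and the knob at (637,160) in v2. The slab's top face is a white strip at (202,455) in s1 and (597,400) in s2. I'll crop these to get exact pixels.

```bash
python3 - <<'E'
from h import *
def crop(n,x,y): return cv2.resize(load(n)[0]["pixels"][y:y+300,x:x+200],None,fx=2,fy=2,interpolation=cv2.INTER_CUBIC)
cv2.imwrite("pics/c1.png",np.hstack([crop("v1",230,80),crop("v2",240,0)]))
cv2.imwrite("pics/c2.png",np.hstack([crop("s1",240,100),crop("s2",220,20)]))
E
```

```text
(no output)
```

View pics/c1.png

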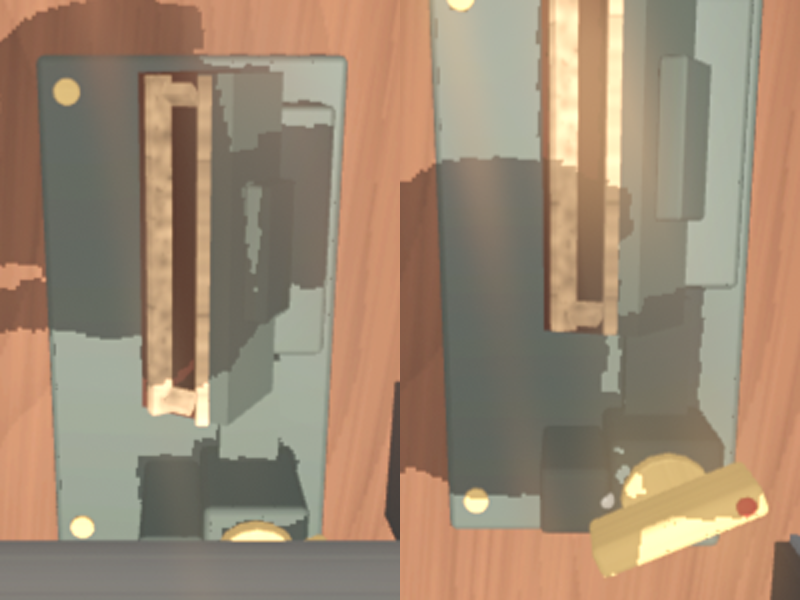

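View pics/c2.png

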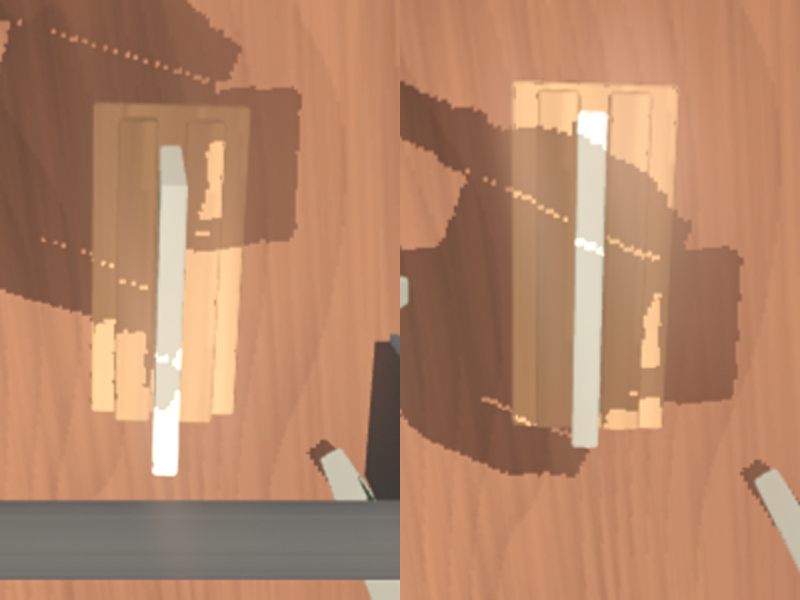

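Crop picks:
- **Slab top ends:** s1 crop (174,185) and (164,475), s2 pane (192,112) and (186,446).
- **Cork block near corners:** v1 (147,413) and (209,426), v2 pane (145,330) and (217,334).
- **Cork block far corners:** v1 (145,74) and (212,75).
- **Red dot on the knob:** v2 pane (346,506), on the +x side.

```bash
python3 - <<'E'
from h import *
off=dict(v1=(230,80),v2=(240,0),s1=(240,100),s2=(220,20))
L={n:load(n) for n in off}
px=lambda n,c:((c[0]+.5)/2-.5+off[n][0],(c[1]+.5)/2-.5+off[n][1])
R=lambda n,c:ray(L[n][0],px(n,c),L[n][1])
Z=lambda n,c,z:onz(L[n][0],px(n,c),z,L[n][1])
T=lambda a,b,c,d:tri([R(a,c),R(b,d)])
f=T("s1","s2",(174,185),(192,112));g=T("s1","s2",(164.5,475),(186,446))
print("slab far",f,"near",g,np.linalg.norm(f[0]-g[0]))
print("stand far L",T("s1","s2",(94,104),(114,82)),"R",T("s1","s2",(249,108),(277,88)))
for n,a,b in[("botL",(147,413),(146,330)),("botRin",(197,425),(203,334)),("botRout",(209,426),(217,334))]: print(n,T("v1","v2",a,b))
for z in(.08,.09,.1): print(z,"L far",Z("v1",(145,74),z),"near",Z("v1",(147,413),z),Z("v2",(146,330),z),"\n   Rin far",Z("v1",(197,75),z),"near",Z("v1",(197,425),z),Z("v2",(203,334),z))
print("base",[Z("v1",c,.014) for c in((38,57),(346,57))],Z("v2",(52,526),.014))
for z in (.119,.131):print("knob ends",[Z("v2",c,z) for c in((191,530),(207,577),(366,500),(345,463),(346,506))])
E
```

```text
slab far (array([ 0.52284895, -0.12731403,  0.10956738]), np.float64(4.7049062527302065e-05)) near (array([ 0.50824556, -0.24478501,  0.11204163]), np.float64(0.00027270321728473096)) 0.11840106329992753
stand far L (array([ 0.48874012, -0.10455783,  0.00680541]), np.float64(0.0003215478980238528)) R (array([ 0.56186083, -0.11404711,  0.00349246]), np.float64(6.727025818137026e-05))
botL (array([0.53147725, 0.15601692, 0.08051202]), np.float64(0.0007516189586742089))
botRin (array([0.55416251, 0.15842764, 0.09393489]), np.float64(0.00040931140844750323))
botRout (array([0.55948906, 0.15918218, 0.09548928]), np.float64(0.00025278507302297054))
0.08 L far [0.5179599  0.30360918 0.08      ] near [0.53222971 0.15581026 0.08      ] [0.53072391 0.15593711 0.08      ] 
   Rin far [0.53893419 0.30535995 0.08      ] near [0.55549764 0.15223676 0.08      ] [0.55462416 0.15666747 0.08      ]
0.09 L far [0.51833596 0.30385436 0.09      ] near [0.53221049 0.16014957 0.09      ] [0.53075998 0.1572192  0.09      ] 
   Rin far [0.53872925 0.30555664 0.09      ] near [0.55483387 0.15667506 0.09      
[... 181 characters left out ...]
0.30575332 0.1       ] near [0.55417011 0.16111336 0.1       ] [0.55337301 0.15919121 0.1       ]
base [array([0.46411713, 0.30454524, 0.014     ]), array([0.60990451, 0.31941238, 0.014     ])] [0.49082294 0.03984292 0.014     ]
knob ends [array([0.55635358, 0.08363327, 0.119     ]), array([0.56507658, 0.06405145, 0.119     ]), array([0.62376512, 0.10314043, 0.119     ]), array([0.6130479 , 0.11735253, 0.119     ]), array([0.61631614, 0.09987055, 0.119     ])]
knob ends [array([0.55544762, 0.08805067, 0.131     ]), array([0.56384577, 0.06919809, 0.131     ]), array([0.62034868, 0.10683136, 0.131     ]), array([0.61003059, 0.12051418, 0.131     ]), array([0.61317711, 0.10368326, 0.131     ])]
```

```bash
python3 - <<'E'
from h import *
s1,s2=load("s1"),load("s2");d=pickle.load(open("im0.pkl","rb"))["top"]
def t(a,b): return tri([ray(s1[0],a,s1[1]),ray(s2[0],b,s2[1])])
print(t((216,296),(192,195)),t((235,243),(224,168)),t((403,325),(400,256)))
for z in(.1,.15,.2): print(z,[np.round(onz(d,c,z),3) for c in((397,292),(387,377),(438,215),(521,159))])
xv=np.array([np.cos(.1),np.sin(.1),0]);yv=np.array([-np.sin(.1),np.cos(.1),0]);k=np.array([0,0,1.])
xb=np.sqrt(.75)*xv+.5*k;zb=-.5*xv+np.sqrt(.75)*k;B=np.column_stack([xb,yv,zb]);O=np.array([.5384,.2312,.088])-.046*zb
print("O",O);Rt=np.column_stack([yv,xb,-zb])
for h in(.061,.115,.145,.2):
  q=inverse_kinematics(O+h*zb,Rt);print(h,None if q is None else np.round(q,1))
np.savez("blk.npz",B=B,O=O,Rt=Rt)
E
```

```text
(array([ 0.42818058, -0.19867721,  0.11690077]), np.float64(0.001928188398486983)) (array([ 0.41988596, -0.19722958, -0.01833763]), np.float64(0.0005345061785242552)) (array([ 0.59209598, -0.30413205, -0.00243223]), np.float64(4.120053395098778e-05))
0.1 [array([ 0.426, -0.197,  0.1  ]), array([ 0.269, -0.171,  0.1  ]), array([ 0.572, -0.284,  0.1  ]), array([ 0.679, -0.453,  0.1  ])]
0.15 [array([ 0.423, -0.191,  0.15 ]), array([ 0.274, -0.166,  0.15 ]), array([ 0.562, -0.273,  0.15 ]), array([ 0.664, -0.435,  0.15 ])]
0.2 [array([ 0.42 , -0.185,  0.2  ]), array([ 0.278, -0.161,  0.2  ]), array([ 0.552, -0.263,  0.2  ]), array([ 0.649, -0.416,  0.2  ])]
O [0.5612851  0.23349617 0.04816283]
0.061 [ 22.6  27.6 115.9 -48.2  11.3  62.4]
0.115 [ 23.8  20.6 116.5 -32.8  16.7  47.5]
0.145 [ 24.5  16.8 116.4 -27.6  20.4  42.5]
0.2 [ 26.    9.8 115.4 -21.6  28.1  37. ]
```

```bash
python3 - <<'E'
from h import *
b=np.load("blk.npz");B,O,Rt=b["B"],b["O"],b["Rt"];zb=B[:,2]
c=np.array([.5155,-.186,0]);D=down(-.125)
move_to(c+[0,0,.14],D);print(move_l(c+[0,0,.076],vel=.1,threshold=15));grab()
print("w",get_gripper_width(),get_finger_force(),get_ee_pos(),get_contact_force(),get_time())
move_l(c+[0,0,.28],vel=.2)
move_to(np.array([.50,.0,.30]),down(0.))
move_to(O+.21*zb,Rt);move_l(O+.135*zb,vel=.1)
wait(.3);i,pR=shot("h1");print(pR[0]-O-.135*zb,np.abs(pR[1]-Rt).max(),get_gripper_width(),get_contact_force(),get_time())
cv2.imwrite("pics/h1c.png",cv2.resize(i["pixels"],(800,600)))
E
```

```text
False
w 0.10665629321427572 29.99969244003296 [ 0.51548986 -0.18600645  0.07597516] [ 0.75589346 -0.19236485 -0.24081343] 7.1667
[-7.16843364e-06  1.18427833e-04  3.97356868e-04] 0.0005269158697666088 0.11095651054247602 [ 0.14355537  0.1502928  -1.13135474] 11.3083
```

View pics/h1c.png

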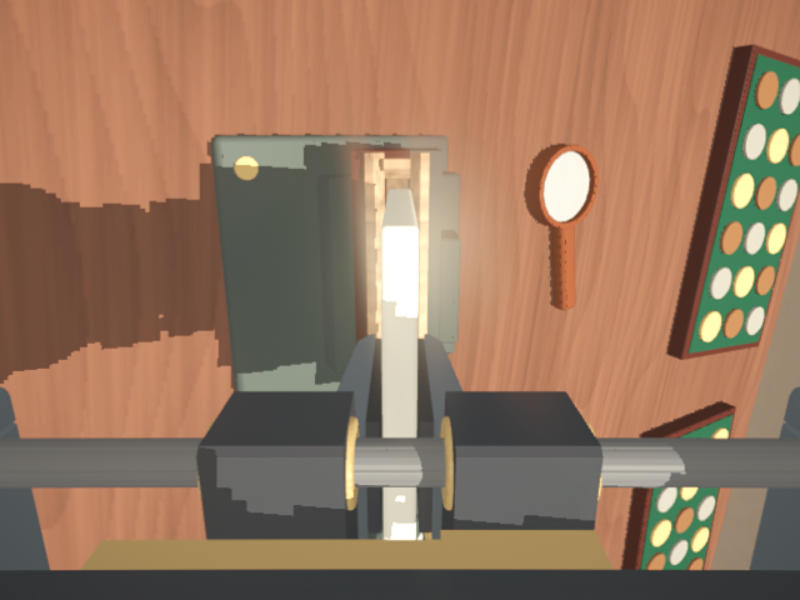

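The wrist view shows the slab centred across the slot: slab at about x=399 and slot rims at 365–430. The slab's lower end is at (399,190) and the block's far rim at row 150. I'll check the lengthwise offset with numbers.

```bash
python3 - <<'E'
from h import *
i,pR=load("h1");o=np.zeros(3)
def tp(uv,z): # tool-frame point on plane tool z
    P=onz(i,((uv[0]+.5)/1.25-.5,(uv[1]+.5)/1.25-.5),z,(np.zeros(3),np.eye(3)));return np.round(P,4)
print("slab bottom end",tp((388,190),.066),tp((411,190),.066),"top end",tp((382,227),-.034),tp((418,227),-.034))
for u,v in((365,152),(430,152),(384,160),(411,160),(386,178)): print((u,v),tp((u,v),.089))
cv2.imwrite("pics/h1z.png",cv2.resize(i["pixels"][100:250,260:400],None,fx=4,fy=4,interpolation=cv2.INTER_CUBIC))
E
```

```text
slab bottom end [ 0.0588 -0.0049  0.066 ] [0.0588 0.0051 0.066 ] top end [ 0.0592 -0.0043 -0.034 ] [ 0.0592  0.005  -0.034 ]
(365, 152) [ 0.074 -0.016  0.089]
(430, 152) [0.074  0.0144 0.089 ]
(384, 160) [ 0.0704 -0.0072  0.089 ]
(411, 160) [0.0704 0.0055 0.089 ]
(386, 178) [ 0.0621 -0.0063  0.089 ]
```

View pics/h1z.png

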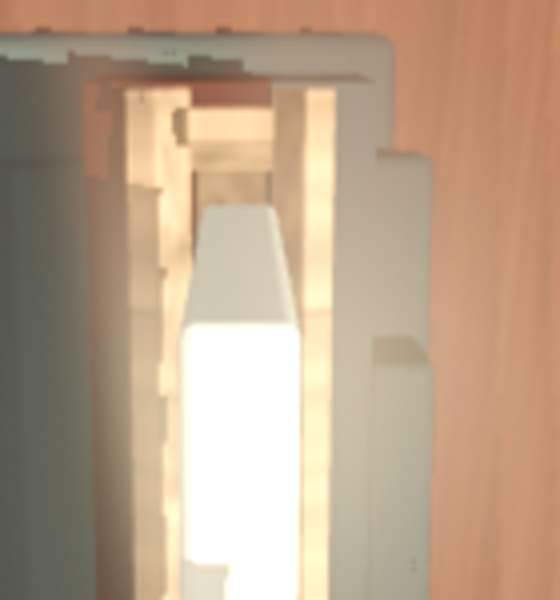

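The zoom shows the slot floor's centre about 6 zoom px (1 mm) left of the slab's centre. The end wall's inner edge (row 170) is about 3 mm beyond the slab's end. I'll correct by −1.0 mm across and +0.4 mm along, then insert with force guarding.

```bash
python3 - <<'E'
from h import *
b=np.load("blk.npz");B,O,Rt=b["B"],b["O"],b["Rt"];off=B@[-.001,.0004,0]
F0=np.array(get_contact_force())
for h,th in((.105,12),(.085,12),(.063,15)):
    s=move_l(O+off+h*B[:,2],Rt,vel=.05,threshold=th)
    print(h,s,"blk pos",np.round(B.T@(np.array(get_ee_pos())-O),4),"F blk",np.round(B.T@(np.array(get_contact_force())-F0),1),"M",np.round(B.T@np.array(get_torque()),2),get_time())
    if s: break
E
```

```text
0.105 False blk pos [-0.0011  0.0004  0.105 ] F blk [-0.1 -0.1  0.3] M [-0.04  0.54  0.07] 12.0583
0.085 False blk pos [-0.0011  0.0004  0.0851] F blk [-0.4 -1.1 -0. ] M [-0.04  0.52  0.03] 12.6083
0.063 True blk pos [-0.001   0.0004  0.0651] F blk [-0.1  0.3 -0.6] M [-0.08  0.53  0.03] 13.0333
```

```bash
python3 - <<'E'
from h import *
b=np.load("blk.npz");B,O,Rt=b["B"],b["O"],b["Rt"];off=B@[-.001,.0004,0]
for th in (12,20):
    s=move_l(O+off+.061*B[:,2],Rt,vel=.02,threshold=th)
    print(s,"blk pos",np.round(B.T@(np.array(get_ee_pos())-O),4),"F blk",np.round(B.T@np.array(get_contact_force()),1),get_time())
i,pR=shot("h2")
cv2.imwrite("pics/h2c.png",cv2.resize(i["pixels"][80:380,200:440],None,fx=2,fy=2,interpolation=cv2.INTER_CUBIC))
E
```

```text
True blk pos [-0.0015  0.0003  0.0636] F blk [-0.8  0.9 -1.3] 13.2417
True blk pos [-0.0018  0.0002  0.0619] F blk [1.4 0.2 2.7] 13.45
```

View pics/h2c.png

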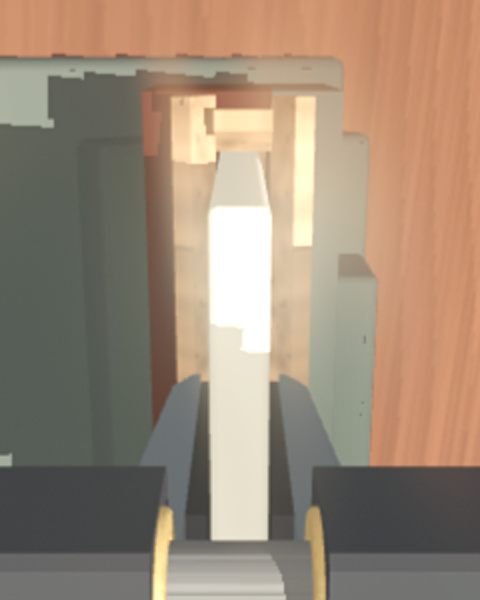

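The slab is deep in the slot, with its end about level with the end wall (rows 150–205), but the pushes kept creeping. I'll release, back off and triangulate the slab's top edge and the knob.

```bash
python3 - <<'E'
from h import *
b=np.load("blk.npz");B,O,Rt=b["B"],b["O"],b["Rt"]
gripper_open();move_l(np.array(get_ee_pos())+.1*B[:,2],Rt,vel=.15)
move_to(np.array([.56,.10,.30]),down(.1));k1=shot("k1")
move_l(np.array([.56,.04,.30]),vel=.2);k2=shot("k2");print(get_time())
a=np.hstack([cv2.resize(load(n)[0]["pixels"][0:300,220:420],None,fx=2,fy=2,interpolation=cv2.INTER_CUBIC) for n in("k1","k2")])
cv2.imwrite("pics/kc.png",a)
E
```

```text
17.1667
```

View pics/kc.png

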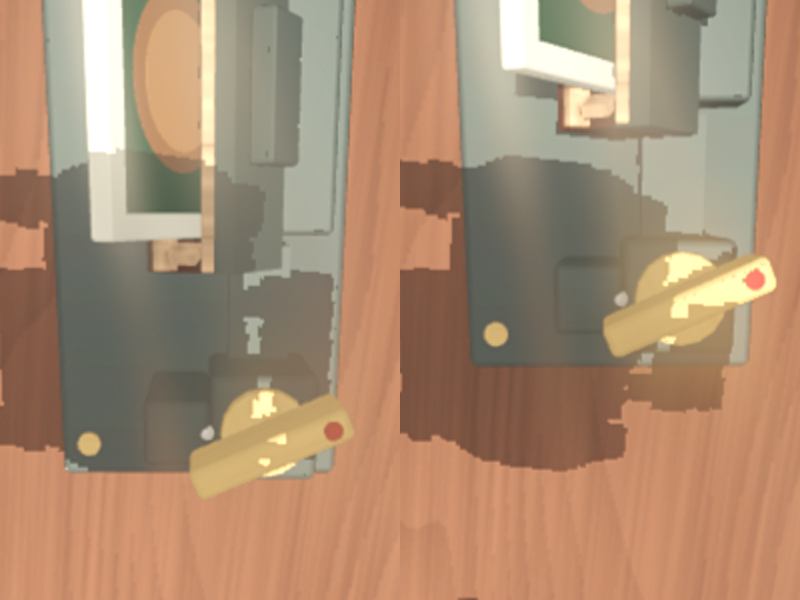

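```bash
python3 - <<'E'
from h import *
b=np.load("blk.npz");B,O=b["B"],b["O"]
k1,k2=load("k1"),load("k2")
px=lambda c:((c[0]+.5)/2-.5+220,(c[1]+.5)/2-.5)
def t(n,a,c):
    P,e=tri([ray(k1[0],px(a),k1[1]),ray(k2[0],px(c),k2[1])]);print(n,np.round(P,4),"err",round(e,4),"blk",np.round(B.T@(P-O),4));return P
t("slab corner",(93,241),(103,69))
t("slab frame low corner",(201,213),(212,88))
t("cork botL",(150,271),(160,131))
t("jaw rim out",(214,272),(229,124))
d=t("dot",(333,431),(355,280))
l=t("left low",(201,497),(218,357));r=t("right low",(352,428),(376,285));m=t("left up",(191,461),(204,321));u=t("right up",(337,396),(363,256))
print("bar heading",np.degrees(np.arctan2(*(r-l)[1::-1])),np.degrees(np.arctan2(*(u-m)[1::-1])),"centre",(l+r+m+u)/4)
for P in (px((267,446)),): print("centre px at .131",onz(k1[0],P,.131,k1[1]))
for n,k in(("k1",k1),("k2",k2)):
    im=k[0]["pixels"];w=im.astype(int);red=((w[...,2]>130)&(w[...,1]<75)&(w[...,0]<75)).astype(np.uint8)
    c=cv2.connectedComponentsWithStats(red);print(n,[(c[2][j,4],c[3][j].round(1)) for j in range(1,c[0]) if c[2][j,4]>15])
E
```

```text
slab corner [0.5117 0.1679 0.1323] err 0.0001 blk [-0.0064 -0.0603  0.1008]
slab frame low corner [0.5513 0.1822 0.0045] err 0.0001 blk [-0.0349 -0.05   -0.0303]
cork botL [0.5306 0.1547 0.0672] err 0.0002 blk [-0.0238 -0.0754  0.0357]
jaw rim out [0.5596 0.1584 0.0884] err 0.0001 blk [ 0.0122 -0.0745  0.0395]
dot [0.613  0.1036 0.1322] err 0.0001 blk [ 0.0754 -0.1344  0.0536]
left low [0.5635 0.0675 0.1237] err 0.0006 blk [ 0.0254 -0.1654  0.0726]
right low [0.6246 0.1016 0.1144] err 0.0005 blk [ 0.0763 -0.1376  0.0325]
left up [0.5572 0.0802 0.1143] err 0.0001 blk [ 0.0163 -0.1521  0.0669]
right up [0.6194 0.112  0.101 ] err 0.0012 blk [ 0.0659 -0.1267  0.0229]
bar heading 29.15884283253768 27.124019526230157 centre [0.59117338 0.09031117 0.11335909]
centre px at .131 [0.58732911 0.09440571 0.131     ]
k1 [(np.int32(16), array([632.1, 271.6]))]
k2 []
```

```bash
python3 - <<'E'
from h import *
b=np.load("blk.npz");B,O,Rt=b["B"],b["O"],b["Rt"];off=B@[-.0014,.0004,0]
grab();move_to(O+off+.15*B[:,2],Rt);move_l(O+off+.110*B[:,2],Rt,vel=.1,threshold=10)
print(np.round(B.T@(np.array(get_ee_pos())-O),4))
F0=np.array(get_contact_force())
for th in(6,12,18):
    s=move_l(O+off+.092*B[:,2],Rt,vel=.02,threshold=th)
    p=np.array(get_ee_pos());print(s,"blk",np.round(B.T@(p-O),4),"F blk",np.round(B.T@(np.array(get_contact_force())-F0),1),get_time())
move_l(O+off+.15*B[:,2],Rt,vel=.15);gripper_open();print(get_time())
E
```

```text
[-1.000e-03 -1.000e-04  1.099e-01]
True blk [-0.0013  0.0005  0.1006] F blk [ 1.4 -1.3 10. ] 20.6917
True blk [-0.0013  0.0005  0.1006] F blk [ 1.3 -1.6 13.8] 20.9
True blk [-0.0013  0.0005  0.1006] F blk [ 0.8 -0.9 13.8] 21.1083
22.9833
```

The slab stops solid at 100.6 mm block height under 14 N, which matches a 100 mm slab fully home. Now the knob.

```bash
python3 - <<'E'
from h import *
c=np.array([.591,.0905,0]);y0=119.5;r=np.radians
move_to(c+[0,0,.18],down(r(y0)));s=move_l(c+[0,0,.1005],vel=.1,threshold=12);print(s,get_ee_pos());
if not s:
    grab();print("w",get_gripper_width()*91,get_time(),np.round(get_contact_force(),1),np.round(get_torque(),2))
    T0=np.array(get_torque())
    for a in range(6,73,6):
        move_to(c+[0,0,.1005],down(r(y0-a)))
        T=np.array(get_torque());F=np.array(get_contact_force());R=np.array(get_ee_rot())
        print(a,"yaw",round(np.degrees(np.arctan2(R[1,1],R[0,1])),1),"dT",np.round(T-T0,2),"F",np.round(F,1),"w",round(get_gripper_width()*91,1),round(get_time(),1))
        if a>=42 and abs((T-T0)[2])>.4: break
E
```

```text
False [0.59142313 0.09054944 0.10106271]
w 13.830535355910339 27.5333 [-2.2  5.4  2.6] [ 1.05  0.46 -0.06]
6 yaw 113.4 dT [-0.17 -0.06  0.07] F [-3.1  5.5  2.5] w 13.4 27.8
12 yaw 107.6 dT [-0.17 -0.08  0.05] F [-2.5  5.4  2.4] w 13.8 28.0
18 yaw 101.6 dT [-0.13 -0.06  0.05] F [-1.5  4.5  2.7] w 14.0 28.3
24 yaw 95.7 dT [-0.2  -0.    0.19] F [-2.6  5.   2.5] w 13.7 28.5
30 yaw 89.8 dT [-0.21  0.07  0.13] F [-2.5  5.3  2.8] w 13.8 28.8
36 yaw 83.9 dT [-0.31  0.13  0.09] F [-3.6  4.2  3.9] w 13.7 29.0
42 yaw 77.9 dT [-0.35  0.2   0.02] F [-3.3  4.5  3.7] w 13.8 29.3
48 yaw 72.0 dT [-0.51  0.36 -0.05] F [-3.7  3.7  3.3] w 13.8 29.5
54 yaw 66.0 dT [-0.66  0.43 -0.02] F [-5.   0.9  3.9] w 14.0 29.8
60 yaw 60.0 dT [-1.05  0.18  1.19] F [-3.2  0.7  3.7] w 15.1 30.0
```

Torque jumped to 1.19 N m at 60°. The stiff zone began near 24°, so the stop is expected around 59°, and the knob has reached it. I'll release, back off and verify.

```bash
python3 - <<'E'
from h import *
c=np.array([.591,.0905,0]);r=np.radians
gripper_open();move_l(c+[0,0,.18],vel=.12)
move_to(np.array([.56,.10,.30]),down(.1));i,p=shot("f1");print(get_time(),np.round(get_contact_force(),1))
cv2.imwrite("pics/f1c.png",cv2.resize(i["pixels"][0:300,220:420],None,fx=2,fy=2,interpolation=cv2.INTER_CUBIC))
E
```

```text
33.0417 [-1.  -0.2 -0. ]
```

View pics/f1c.png

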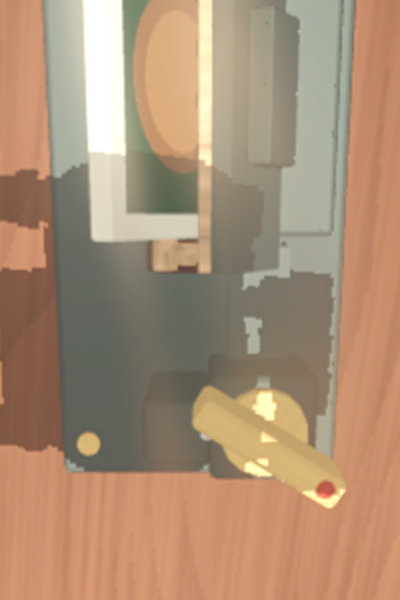

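The picture shows the knob bar turned about 59.6° (red dot now at (326,489)). The jaw rim has moved in about 3 px, and the slab's top corner is still at (93,241), so it stayed home.

```bash
python3 -c "
from workcell import *
print(close_job())"
```

```text
the job is handed in; nothing more can be done
None
```

I moved the slab into the vise's slot and pressed it home, turned the knob about 59.6° clockwise to its stop, released it, and handed the job in at about 33 s; the result of the judging was not shown.

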